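# Push a stuck plug out of a guarded bushing

## Robot

A 7-joint arm with a two-finger parallel gripper is mounted at the origin on the work surface. World frame = base frame: x ahead of the robot, y to its left, z up, the work surface at z = 0. Lengths are in mm, angles in rad, forces in N, time in s.
With the tool pointing down it reaches from about 350 to 900 mm from the base axis. Payload 8.1 kg.
Tool frame: the origin (TCP) lies midway between the tips of the shut fingers; the grasp point (between the pads) lies 19 mm behind it; x points along the fingers, y is the direction in which the jaws open and shut, and the axes are right-handed (so a half turn about x gives the same grasp; the last joint's range is limited). The gripper opens to 85 mm and grips with 20 to 120 N. Pads are 22 mm wide; open, the fingers measure 114 mm over their backs; the gripper's body (76 mm by 85 mm) begins 54 mm behind the grasp point. The pads swing forward as they close: fully open they stand 13 mm farther back than shut.
Start: joints at [-1.218, 0.434, 0.025, 1.573, -0.012, 1.134, -0.075], TCP at [275.141, 561.194, 231.323] pointing down, gripper open.
Joint ranges: [-2.62, 2.62], [-0.44, 2.09], [-1.27, 1.32], [0.08, 2.57], [-1.32, 4.46], [0.12, 2], [-2.74, 2.74]. Speed limits (rad/s): [2.22, 2.22, 3.01, 3.01, 3.14, 3.14, 3.14].

## Interface

Orientations are given as a 3x3 rotation matrix whose columns are the frame's x, y, z axes.
In Python, from rig import ctrl, eyes gives the robot as it stands.
- The arm moves only by the tool drive_tool, never from a script. Its argument "targets" is a list that holds one entry, the list of rows, each a list of 5 numbers: the shift along the tool's x, y, z in cm, then the turn about the tool's x in degrees, then the gripper's target within -1 to 1 (shut at 1, half-way at 0, fully open at -1). In form: [[[tx, ty, tz, roll, claw], ...]]. A call has 1 to 12 rows; each row shifts and turns the pose as measured when the row begins, along the tool's axes as they then stand; what a row does not reach is not made up. A row lasts 1/8 s, in which the tool goes at most 62.5 mm and 10.7 degrees, less where a joint would pass 70% of its speed; a pose out of reach is approached as far as the arm can. A call with a gripper value outside its range is refused whole. The fingers move at their own pace and stop on an object; "squeeze" is the grip in N (left out, the last holds). Time passes only in rows, so rows that do not move let the fingers close. It gives the time, the measured TCP pose, the force and the opening at its end, in the units of the state.
- ctrl.state(): the state, without advancing time (a new reading comes with each control period).
- eyes.camera(name): name is "scene" or "top" or "wrist"; returns (picture, depth): 480x640x3 uint8, red, green, blue; 480x640 float32, mm along the optical axis (not along the pixel's ray), 0 where there is no reading.
- eyes.camera_params(name): a dict with "fx", "fy", "cx", "cy" (pixels), "R" (3x3) and "t" (3): a world point X has camera coordinates R X + t. Camera axes: x right, y down, z forward; pixel columns grow to the right and rows downward; lengths in mm; the calibration is good to about 2 mm. A picture is of the moment at which its call begins: read the wrist's pose just before it. camera_params takes no time and is no camera call; for the wrist camera it gives the pose at the moment of the call.
- ctrl.hand_in(): hands the job in, once; it reports no verdict.
The state is a dict: "clock": time; "q": joint angles; "dq": joint speeds; "tau": joint torques, N m; "eef_pos": TCP position; "eef_rot": TCP orientation; "contact_force": force on the tool from outside, world axes, zero at the start; "ft_torque": the same for the moment, N m; "width": opening from 0.0 (shut) to 1.0 (fully open).
Only numpy, scipy, OpenCV 4.12 (cv2) and the standard library are available. Lean on these libraries where they do the work, as an engineer would, in place of code of your own. Each camera call takes 0.05 s, during which the arm holds its last target.

## Task

A brass plug is stuck in the bore of the steel bushing on the push-out station. Slide the clear guard fully open, push the plug through with the push rod so that it drops out of the far end into the catch tray, then lay the rod down on the bench and slide the guard fully shut. Leave the piston, bottle and liner ring where they are.

Things in the scene. Friction and masses are not known exactly. Their poses are not given: they have to be found in the camera images.
- station: Fixed push-out station. Origin at bench level, below the middle of the bushing. y axis: along the bore, mouth to far end; x: the way the guard opens; z up. Dark base 300 x 100 x 16 mm (x -105 to +195, y -80 to +20 mm). Grey clamp saddles and cheeks (tops at 121 mm, within 38 mm of the axis) hold a steel bushing tube: y -35 to +35 mm, outside diameter 52, bore 40 mm, axis 90 mm up.
- bore_mouth (a point): Centre of the bushing's near opening, where the rod goes in, on the bore axis: 35 mm before the station's origin along y, 90 mm up. Axes as the station. The shut guard stands in front of it.
- bore_exit (a point): Centre of the bushing's far opening, on the bore axis, over the catch tray; axes as the station.
- tray_middle (a point): Middle of the floor (5 mm up) of the white open catch tray, under and behind the bushing's far end, part of the station: 150 (x) x 130 (y) x 45 mm high, walls 4 mm, station y +22 to +152 mm.
- guard (a joint): Slide of the guard along its track, in m: 0 = fully shut (pane centred on the bore mouth), 0.09 = fully open (end stop). It starts shut or slightly ajar, has about 2 N of friction and stays where it is left.
- guard_grip (a point): Grey grip post on top of the guard, 20 (x) by 24 (y) mm, 125 to 170 mm above the bench; point on its axis 150 mm up, moves with the guard; axes as the station. Guard: clear pane in an aluminium frame, 90 mm wide in x, 10 mm thick, 20 to 125 mm above the bench, in the plane station y -47 mm (12 mm before the mouth). Post is 30 mm to the opening (+x) side of the frame's middle.
- rod_grip (a point): Push rod lying on the bench, 200 mm long, 110 g: square grey handle 26 x 26 x 90 mm, then a white nylon shaft 16 mm diameter, 110 mm long, same axis. Point on its axis in the handle, near its centre of mass, 65 mm from the rear end, 135 mm behind the tip, 13 mm above the underside. x axis along the rod to the tip, z up.
- rod_tip (a point): Tip (end face centre) of the push rod's white shaft; same axes as rod_grip.
- plug_center (a point): Centre of the stuck brass plug, a plain cylinder 36 mm diameter, 45 mm long, about 0.35 kg, in the bore near its middle; its y axis along its length. Held by friction: a push of a few newtons moves it.
- piston: Bystander: aluminium engine piston, 80 mm diameter, 68 mm high, standing on the bench; origin under its middle.
- bottle: Bystander: white bottle with a black cap, 60 mm diameter, 160 mm high; origin under its middle.
- liner: Bystander: steel liner ring, 90 mm outside diameter, 60 mm high; origin under its middle.
Mind the look-alikes: they are no part of the job. Several things look just like the part that bears rod_grip: the one meant starts farthest to the robot's left.

How it is judged (in metres and radians):
On the way, in this order (a step that is already met when the one before it is completed fails the run):
1. the guard is slid open (value of joint guard above 0.075 m), for 0.1 s.
2. the rod has pushed the plug out of the far end: the plug is past the far end with the rod's shaft still in the bore (y of plug_center in the frame of station above 0.045 m and y of rod_tip in the frame of station above 0 m and distance between rod_tip and bore_exit below 0.06 m), for 0.05 s.
At the end, for the whole second after the job is handed in: The guard is shut (within 8 mm of its shut stop), the plug lies in the catch tray (centre inside the tray, below 50 mm), and the rod lies on the bench (grip point below 25 mm, tip below 35 mm) (y of plug_center in the frame of station between 0.03 and 0.155 m and x of plug_center in the frame of station between -0.08 and 0.08 m and height (world z) of plug_center below 0.05 m and value of joint guard below 0.008 m and height (world z) of rod_grip between 0 and 0.025 m and height (world z) of rod_tip between 0 and 0.035 m); the robot touches nothing.
It fails at once if an aluminium piston is moved more than 30 mm (distance of piston from where it was at the start of the episode above 0.03 m).
It fails at once if a bottle is moved more than 30 mm (distance of bottle from where it was at the start of the episode above 0.03 m).
It fails at once if a steel liner ring is moved more than 30 mm (distance of liner from where it was at the start of the episode above 0.03 m).
It also fails if it takes over 61 s, if anything falls off the work surface, if the arm or the gripper's body presses on something with over 40 N, if the wrist force passes 120 N, or if a joint passes its speed limit or range.

## Working session

There is one attempt and no reset: what is moved stays moved. The work goes in short steps, Python scripts to look and compute and a tool call to move; the robot and the scene stay as the last step left them, time stands still between calls to the robot, and variables do not carry over. Pictures are saved under pics/ and viewed, and the job is handed in when it is done.

Besides the shell and the picture viewer there is one more tool, called after "Call:" as name(argument=value, ...), one argument or row to a line, values as JSON. drive_tool: Moves the arm, as the interface text tells. Its arguments: {"type":"object","properties":{"targets":{"type":"array","items":{"type":"array","items":{"type":"array","items":{"type":"number"}}}},"squeeze":{"type":"number"}},"required":["targets"]}

```bash
mkdir -p pics; ls; python3 - <<'E'
from rig import ctrl, eyes
import cv2,numpy as np
s=ctrl.state(); print({k:np.round(v,3).tolist() for k,v in s.items()})
for n in ["scene","top"]:
    im,d=eyes.camera(n); cv2.imwrite(f"pics/{n}0.png",im[:,:,::-1]); np.savez(f"pics/{n}0.npz",im=im,d=d)
    p=eyes.camera_params(n); print(n,{k:np.round(v,3).tolist() for k,v in p.items()})
E
```

```text
pics
{'clock': 0.0, 'q': [-1.218, 0.435, 0.025, 1.574, -0.012, 1.134, -0.075], 'dq': [0.0, -0.0, 0.001, 0.001, 0.0, 0.001, 0.0], 'tau': [0.0, -67.049, 1.025, -31.62, 0.016, 0.013, 0.0], 'eef_pos': [274.953, 560.708, 230.52], 'eef_rot': [[-0.001, 0.44, 0.898], [-0.001, 0.898, -0.44], [-1.0, -0.002, 0.0]], 'contact_force': [-0.299, -0.083, 1.064], 'ft_torque': [-0.067, 0.016, 0.005], 'width': 1.003}
scene {'fx': 446.935, 'fy': 446.935, 'cx': 314.675, 'cy': 246.533, 'R': [[0.776, 0.631, -0.016], [0.42, -0.536, -0.733], [-0.471, 0.562, -0.681]], 't': [-401.05, -101.417, 1282.629]}
top {'fx': 441.429, 'fy': 441.429, 'cx': 319.335, 'cy': 235.948, 'R': [[0.001, -1.0, -0.021], [-0.994, 0.001, -0.107], [0.107, 0.021, -0.994]], 't': [29.606, 496.59, 1183.95]}
```

View pics/scene0.png

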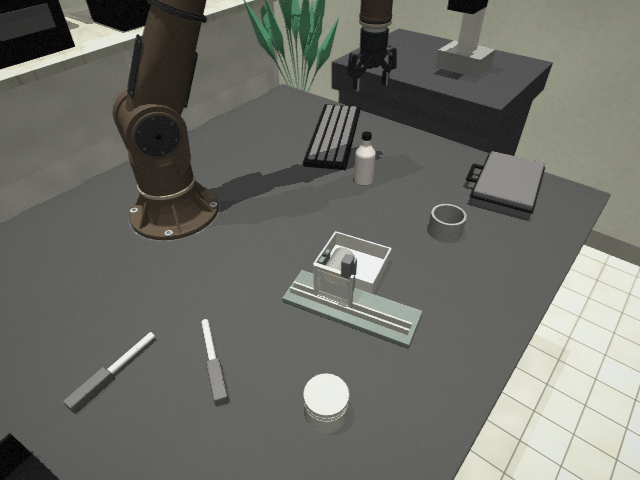

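View pics/top0.png

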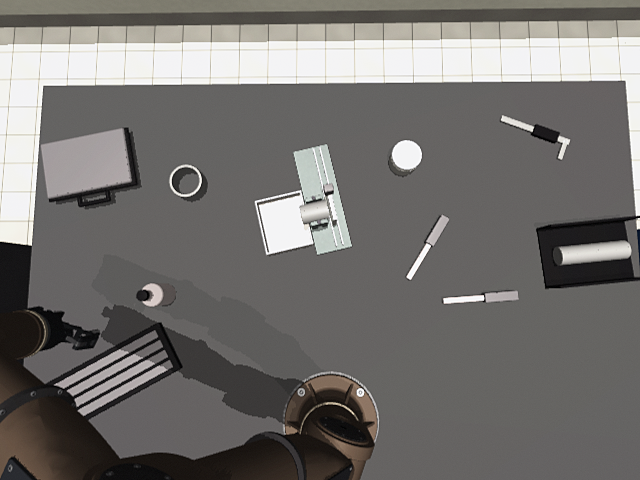

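Top view: candidates for the rod are A (handle 437,232, tip 409,277), B (handle 503,296, tip 445,300) and a black-gripped tool at (545,132). Image left is the robot's left (+y), so A is the one meant. The station is at about (318,212), the piston (405,157), the liner (186,181) and the bottle (152,294).

```bash
cat > h.py <<'E'
import numpy as np,cv2
from rig import ctrl,eyes
def ray(p,uv,z):
    R=np.array(p["R"]);t=np.array(p["t"]);c=-R.T@t
    uv=np.atleast_2d(uv).astype(float)
    d=np.c_[(uv[:,0]-p["cx"])/p["fx"],(uv[:,1]-p["cy"])/p["fy"],np.ones(len(uv))]@R
    return c+d*((z-c[2])/d[:,2])[:,None]
def pts(p,d):
    v,u=np.mgrid[:d.shape[0],:d.shape[1]]
    R=np.array(p["R"]);t=np.array(p["t"])
    X=np.stack([(u-p["cx"])/p["fx"]*d,(v-p["cy"])/p["fy"]*d,d],-1)
    return (X-t)@R
def proj(p,X):
    x=np.atleast_2d(X)@np.array(p["R"]).T+np.array(p["t"])
    return np.c_[x[:,0]/x[:,2]*p["fx"]+p["cx"],x[:,1]/x[:,2]*p["fy"]+p["cy"]]
def st():
    s=ctrl.state();R=np.array(s["eef_rot"])
    print("t",round(s["clock"],2),"tcp",np.round(s["eef_pos"],1),"yaw_y",round(np.degrees(np.arctan2(R[1,1],R[0,1])),1),"tilt",np.round(R[:,0],3),"F",np.round(s["contact_force"],1),"w",round(s["width"],3))
    return s
E
python3 - <<'E'
from h import *
z=np.load("pics/top0.npz");im,d=z["im"],z["d"];p=eyes.camera_params("top")
X=pts(p,d)
hsv=cv2.cvtColor(im,cv2.COLOR_RGB2HSV)
print(hsv[235,328],hsv[170,310],hsv[240,432],hsv[262,418],hsv[100,300])
# base: greenish
m=((hsv[...,1]>15)&(hsv[...,0]>40)&(hsv[...,0]<110)).astype(np.uint8);m[:130]=0;m[270:]=0;m[:,:240]=0;m[:,370:]=0
n,l,s,c=cv2.connectedComponentsWithStats(m);k=1+s[1:,4].argmax();print(s[k],c[k])
ys,xs=np.where(l==k)
W=ray(p,np.c_[xs,ys],16)
r=cv2.minAreaRect(W[:,:2].astype(np.float32));print("base",r,cv2.boxPoints(r))
# rods: points 
h=X[...,2]
for nm,(x0,y0,x1,y1) in dict(A=(395,205,460,290),B=(435,280,530,312)).items():
    sub=np.zeros(d.shape,bool);sub[y0:y1,x0:x1]=1
    mm=sub&(h>7)
    P=X[mm];mu=P[:,:2].mean(0);print(nm,mm.sum(),P[:,2].max())
    white=sub&(im.min(2)>190)
    ys,xs=np.where(white);Wt=ray(p,np.c_[xs,ys],13);print(" white",len(xs),cv2.minAreaRect(Wt[:,:2].astype(np.float32)),cv2.boxPoints(cv2.minAreaRect(Wt[:,:2].astype(np.float32))).round(1).tolist())
    hd=sub&(im.min(2)>110)&(im.min(2)<=190)
    hh=mm&~white
    rr=cv2.minAreaRect(P[:,:2].astype(np.float32));print(" all",rr,cv2.boxPoints(rr).round(1).tolist())
c=im[140:270,240:370];c2=im[205:290,395:460]
cv2.imwrite("pics/c1.png",np.hstack([cv2.resize(c,(600,600),interpolation=2)])[:,:,::-1])
cv2.imwrite("pics/c2.png",cv2.resize(c2,None,fx=6,fy=6,interpolation=2)[:,:,::-1])
E
```

```text
[ 77  11 202] [ 72  12 206] [ 11  11 190] [120   2 247] [ 10   8 101]
[310 220  19  12  73] [318.63013699 226.05479452]
base ((526.5403442382812, 30.209596633911133), (25.679466247558594, 52.220401763916016), 6.663173198699951) [[510.75775    54.653606 ]
 [516.81696     2.7859344]
 [542.32294     5.765587 ]
 [536.26373    57.63326  ]]
A 602 1230.7966887951889
 white 241 ((465.1513366699219, -265.88232421875), (19.569551467895508, 196.95030212402344), 59.22256851196289) [[375.5, -223.89999389648438], [544.7999877929688, -324.70001220703125], [554.7999877929688, -307.8999938964844], [385.6000061035156, -207.10000610351562]]
 all ((392.2461242675781, -199.18896484375), (188.28733825683594, 374.2778015136719), 31.33146858215332) [[214.5, -88.30000305175781], [409.1000061035156, -408.0], [570.0, -310.1000061035156], [375.3999938964844, 9.600000381469727]]
B 608 1230.7966887951889
 white 220 ((325.9980163574219, -365.2336120605469), (15.948095321655273, 117.24036407470703), 4.966299533843994) [[313.0, -307.5], [323.1000061035156, -424.29998779296875], [339.0, -422.8999938964844], [328.8999938964844, -306.1000061035156]]
 all ((354.8310241699219, -251.20736694335938), (507.6528015136719, 73.75904846191406), 80.41504669189453) [[276.20001220703125, -495.29998779296875], [348.8999938964844, -507.6000061035156], [433.5, -7.099999904632568], [360.70001220703125, 5.199999809265137]]
```

View pics/c1.png

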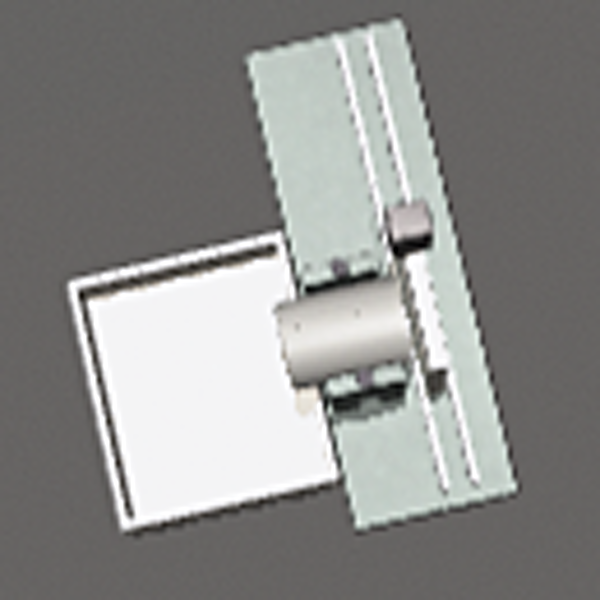

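View pics/c2.png

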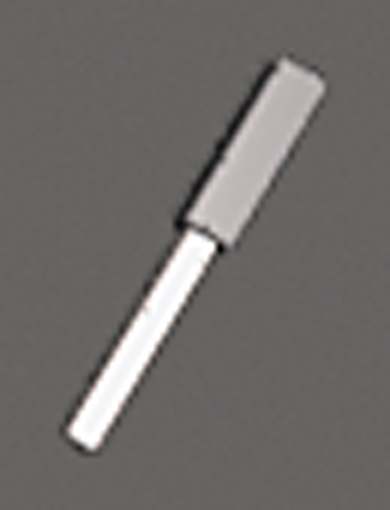

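c1 shows the base corners (crop px 248,57 / 403,20 / 519,491 / 358,528), the post top at about (411,222) and the bushing at about (345,330). c2 shows rod A, with a square grey handle at the upper right and the white tip at (82,443).

```bash
python3 - <<'E'
from h import *
z=np.load("pics/top0.npz");im,d=z["im"],z["d"];p=eyes.camera_params("top")
f=lambda q,s,o:np.array(q,float)/s-0.5+np.array(o)+ (0.5/s)
B=ray(p,f([(248,57),(403,20),(519,491),(358,528)],600/130,(240,140)),16)
print(B.round(1))
# order: (x195,y20),(195,-80),(-105,-80),(-105,20)
S=np.array([(195,20),(195,-80),(-105,-80),(-105,20)],float)
A=B[:,:2];mu,ms=A.mean(0),S.mean(0)
U,_,V=np.linalg.svd((S-ms).T@(A-mu));R=(U@np.diag([1,np.linalg.det(U@V)])@V).T
o=mu-R@ms;print("yaw",np.degrees(np.arctan2(R[1,0],R[0,0])),"o",o,"res",(A-(S@R.T+o)).round(1))
post=ray(p,f((411,222),600/130,(240,140)),170);print("post",post,R.T@(post[0,:2]-o))
bush=ray(p,f([(345,330)],600/130,(240,140)),112);print("bush st",R.T@(bush[0,:2]-o))
ro=ray(p,f([(284,58),(325,85),(185,225),(230,247)],6,(395,205)),26);tip=ray(p,f([(82,443)],6,(395,205)),16)
print(ro.round(1),tip)
a=ro[:2].mean(0);b=ro[2:].mean(0);t=tip[0]
print("rear",a,"front",b,"len",np.linalg.norm(a-b),"tot",np.linalg.norm((a-t)[:2]),"yaw",np.degrees(np.arctan2(*(t-a)[[1,0]])),np.degrees(np.arctan2(*(b-a)[[1,0]])))
# depth check
X=pts(p,d)
print("depth post",X[185:192,326:332].reshape(-1,3)[:, :][:6].round(0))
print("bench z",np.median(X[180:200,440:470,2]))
np.savez("station.npz",o=o,R=R)
E
```

```text
[[737.  103.6  16. ]
 [759.8   8.6  16. ]
 [469.8 -60.5  16. ]
 [447.7  35.7  16. ]]
yaw 13.297800578199418 o [552.87793487  40.70168103] res [[-1.1 -1.4]
 [-1.3  0.9]
 [ 0.7  0.8]
 [ 1.6 -0.3]]
post [[599.76997092   3.87770287 170.        ]] [ 37.16478202 -46.62239152]
bush st [-1.32296704  0.22699738]
[[ 556.2 -306.8   26. ]
 [ 543.7 -325.1   26. ]
 [ 479.5 -259.9   26. ]
 [ 469.5 -280.    26. ]] [[ 380.93479546 -212.99542356   16.        ]]
rear [ 549.93443517 -315.96056662   26.        ] front [ 474.49439273 -269.91813243   26.        ] len 88.38046021627055 tot 197.89567682462007 yaw 148.64761534963213 148.60352170126615
depth post [[606.  10. 171.]
 [606.   8. 170.]
 [607.   5. 168.]
 [606.   3. 173.]
 [607.   1. 167.]
 [607.  -2. 166.]]
bench z -0.15205597508177937
```

```bash
cat >> h.py <<'E'
Z=np.load("station.npz") if __import__("os").path.exists("station.npz") else None
def S(x,y,z):
    q=Z["R"]@np.array([x,y])+Z["o"];return np.array([q[0],q[1],z])
def inS(X): 
    return np.r_[Z["R"].T@(np.array(X)[:2]-Z["o"]),X[2]]
SY=np.degrees(np.arctan2(Z["R"][1,0],Z["R"][0,0]))
def go(X,yaw=None):
    s=st();R=np.array(s["eef_rot"]);d=R.T@(np.array(X)-s["eef_pos"]);print("shift cm",(d/10).round(2),"tcp in S",inS(s["eef_pos"]).round(1))
    if yaw is not None:
        y=np.degrees(np.arctan2(R[1,1],R[0,1]));print("roll",round((y-yaw+90)%180-90,1))
E
python3 -c "
from h import *
go(S(37,-47,215),SY)"
```

```text
t 0.1 tcp [274.9 560.8 230.6] yaw_y 63.9 tilt [-0.    -0.001 -1.   ] F [-0.3  0.3 -0.8] w 1.002
shift cm [  1.62 -35.74  53.69] tcp in S [-150.9  570.1  230.6]
roll 50.6
```

Call:
drive_tool(
  targets=[
    [[0.2, -3, 4.5, 0, -1], [0.2, -3, 4.5, 0, -1], [0.2, -3, 4.5, 0, -1], [0.2, -3, 4.5, 0, -1], [0.2, -3, 4.5, 0, -1], [0, -3, 4.5, 0, -1]],
  ],
)

```text
clock: 0.85
eef_pos: [439.2, 276.0, 217.8]
eef_rot: [[-0.004, 0.432, 0.902], [-0.003, 0.902, -0.432], [-1.0, -0.004, -0.002]]
contact_force: [0.4, 0.6, -1.0]
width: 1.002
```

Call:
drive_tool(
  targets=[
    [[0, -3, 4.5, 0, -1], [0, -3, 4.5, 0, -1], [0, -3, 4.5, 0, -1], [0, -3, 4.5, 0, -1], [0, -3, 4.5, 0, -1], [0, 0, 0, 10, -1], [0, 0, 0, 10, -1], [0, 0, 0, 10, -1], [0, 0, 0, 10, -1], [0, 0, 0, 10, -1]],
  ],
)

```text
clock: 2.1
eef_pos: [580.5, 27.3, 214.9]
eef_rot: [[-0.009, 0.977, 0.214], [-0.006, 0.214, -0.977], [-1.0, -0.01, 0.004]]
contact_force: [-0.2, 0.4, -0.6]
width: 1.003
```

```bash
python3 -c "
from h import *
go(S(37,-47,215),SY)
im,d=eyes.camera('wrist');cv2.imwrite('pics/w1.png',im[:,:,::-1])
p=eyes.camera_params('wrist');print(proj(p,[S(37,-47,170),S(0,-35,90),S(0,35,116)]))"
```

```text
t 2.1 tcp [580.5  27.3 214.9] yaw_y 12.4 tilt [-0.009 -0.006 -1.   ] F [-0.2  0.4 -0.6] w 1.003
shift cm [-0.01  1.37  2.74] tcp in S [ 23.8 -19.4 214.9]
roll -0.9
[[346.36058545 321.22668589]
 [288.05743057 255.43753705]
 [278.88976587 156.45254135]]
```

View pics/w1.png

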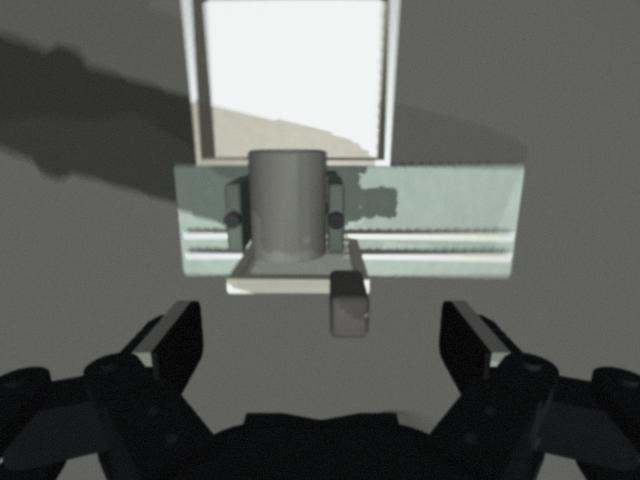

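Wrist view: the post top is at about (350,318) against a predicted (346,321), the bushing is centred at about u=288, and the base corners are (174,165), (524,165), (513,277), (184,277). I'll cross-check the station with these.

```bash
python3 -c "
from h import *
p=eyes.camera_params('wrist')
B=ray(p,[(524,165),(513,277),(184,277),(174,165)],16)
for b in B: print(inS(b).round(1))
T=ray(p,[(326,151),(250,151),(184,0),(399,0)],45)
T[:2]=ray(p,[(326,151),(250,151)],90)
for b in T: print('t',inS(b).round(1))
print('post',inS(ray(p,[(350,318)],170)[0]))
E=ray(p,[(330,275),(227,285),(370,285)],125)
for b in E: print('g',inS(b).round(1))
"
```

```text
[195.8  18.3  16. ]
[196.8 -82.4  16. ]
[-104.4  -76.3   16. ]
[-101.4   25.1   16. ]
t [28.3 36.5 90. ]
t [-21.9  37.7  90. ]
t [-69.6 141.   45. ]
t [ 81.8 137.   45. ]
post [ 38.89923108 -45.2024859  170.        ]
g [ 29.2 -37.6 125. ]
g [-35.8 -43.  125. ]
g [ 54.2 -44.8 125. ]
```

```bash
python3 -c "
from h import *
import h
o=S(1.8,0.6,0)[:2];a=np.radians(12.6);np.savez('station.npz',o=o,R=np.array([[np.cos(a),-np.sin(a)],[np.sin(a),np.cos(a)]]))
"; python3 -c "
from h import *
print(Z['o']); go(S(36.8,-47,140),SY)"
```

```text
[554.4916653   41.69961594]
t 2.15 tcp [580.4  27.5 214.8] yaw_y 11.9 tilt [-0.009 -0.006 -1.   ] F [-0.8 -0.6 -0.7] w 1.002
shift cm [7.47 1.57 2.7 ] tcp in S [ 22.2 -19.5 214.8]
roll -0.7
```

Call:
drive_tool(
  targets=[
    [[0, 1.5, 2.7, -0.7, -1], [3, 0.1, 0, 0, -1], [3, 0, 0, 0, -1], [1.4, 0, 0, 0, -1], [0, 0, 0, 0, 1], [0, 0, 0, 0, 1], [0, 0, 0, 0, 1], [0, 0, 0, 0, 1], [0, 0, 0, 0, 1], [0, 0, 0, 0, 1]],
  ],
  squeeze=30,
)

```text
clock: 3.4
eef_pos: [602.6, 4.3, 140.7]
eef_rot: [[-0.006, 0.973, 0.233], [-0.005, 0.233, -0.973], [-1.0, -0.007, 0.004]]
contact_force: [0.3, -0.1, -4.0]
width: 0.227
```

```bash
python3 -c "
from h import *
go(S(120,-47,140),SY)"
```

```text
t 3.4 tcp [602.6   4.3 140.7] yaw_y 13.4 tilt [-0.006 -0.005 -1.   ] F [ 0.3 -0.1 -4. ] w 0.227
shift cm [0.02 8.12 0.12] tcp in S [ 38.8 -47.  140.7]
roll 0.8
```

Call:
drive_tool(
  targets=[
    [[0, 1.5, 0, 0, 1], [0, 2, 0, 0, 1], [0, 2, 0, 0, 1], [0, 1.5, 0, 0, 1], [0, 0.7, 0, 0, 1], [0, 0.4, 0, 0, 1], [0, 0, 0, 0, 1]],
  ],
)

```text
clock: 4.28
eef_pos: [680.4, 22.7, 140.8]
eef_rot: [[-0.011, 0.973, 0.232], [-0.005, 0.232, -0.973], [-1.0, -0.012, 0.002]]
contact_force: [-0.2, 0.4, -2.1]
width: 0.231
```

```bash
python3 -c "
from h import *
go(S(120,-47,140),SY)"
```

```text
t 4.28 tcp [680.4  22.7 140.8] yaw_y 13.4 tilt [-0.011 -0.005 -1.   ] F [-0.2  0.4 -2.1] w 0.231
shift cm [0.08 0.13 0.1 ] tcp in S [118.7 -46.  140.8]
roll 0.8
```

Call:
drive_tool(
  targets=[
    [[0, 0.4, 0, 0, 1], [0, 0.4, 0, 0, 1], [0, 0.4, 0, 0, 1], [0, 0.4, 0, 0, 1]],
  ],
)

```text
clock: 4.78
eef_pos: [680.2, 22.7, 140.6]
eef_rot: [[-0.041, 0.973, 0.227], [-0.005, 0.227, -0.974], [-0.999, -0.041, -0.004]]
contact_force: [-19.6, -3.0, 11.6]
width: 0.227
```

```bash
python3 -c "
from h import *
a=np.radians(13.3);np.savez('station.npz',o=Z['o'],R=np.array([[np.cos(a),-np.sin(a)],[np.sin(a),np.cos(a)]]))
";python3 -c "
from h import *
go(S(120,-47,140),SY)"
```

```text
t 4.78 tcp [680.2  22.7 140.6] yaw_y 13.1 tilt [-0.041 -0.005 -0.999] F [-19.6  -3.   11.6] w 0.227
shift cm [ 0.05  0.21 -0.04] tcp in S [117.9 -47.4 140.6]
roll -0.2
```

Call:
drive_tool(
  targets=[
    [[0, -0.2, 0, 0, 0], [0, 0, 0, 0, -0.3], [0, 0, 0, 0, -0.5], [-2, 0, 0, 0, -0.5], [-4, 0, 0, 0, -0.5], [-3, 0, 0, 0, -0.5], [0, 0, 0, 0, -0.5]],
  ],
)

```text
clock: 5.65
eef_pos: [682.6, 23.2, 233.2]
eef_rot: [[-0.04, 0.973, 0.228], [-0.005, 0.228, -0.974], [-0.999, -0.04, -0.004]]
contact_force: [0.0, -0.4, -0.3]
width: 0.75
```

```bash
python3 -c "
from h import *
np.savez('station.npz',o=S(-1.8,0,0)[:2],R=Z['R'])
";python3 -c "
from h import *
print(Z['o'],SY);a=np.radians(148.6)
go([494.5,-282.1,200],58.6)
im,d=eyes.camera('top');cv2.imwrite('pics/t2.png',cv2.resize(im[140:300,240:460],(770,560))[:,:,::-1])"
```

```text
[552.73994333  41.28552641] 13.3
t 5.65 tcp [682.6  23.2 233.2] yaw_y 13.2 tilt [-0.04  -0.005 -0.999] F [ 0.  -0.4 -0.3] w 0.75
shift cm [  4.22 -25.14  25.45] tcp in S [122.3 -47.4 233.2]
roll -45.4
```

View pics/t2.png

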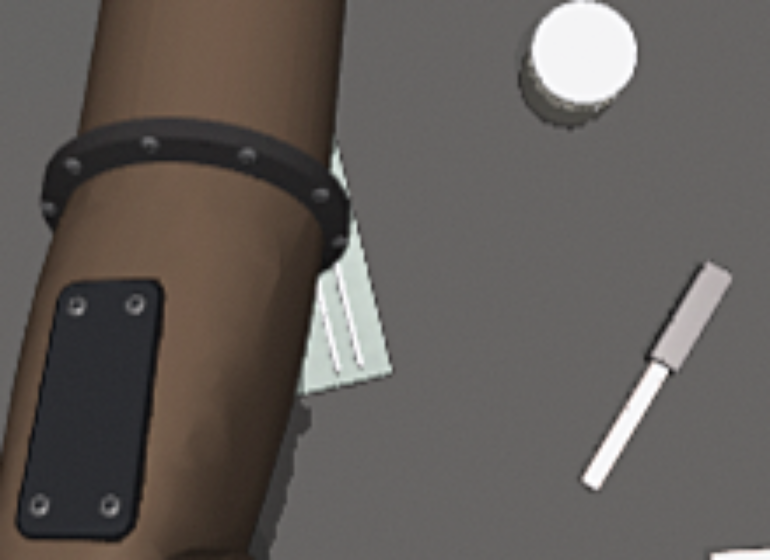

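Pic t2: guard and bushing are hidden by the arm, rod A lies undisturbed, handle at about (690,315) and the piston at (583,50).

Call:
drive_tool(
  targets=[
    [[0, -3.6, 3.6, 0, -0.5], [0, -3.6, 3.6, 0, -0.5], [0, -3.6, 3.6, 0, -0.5], [0, -3.6, 3.6, 0, -0.5], [0, -3.6, 3.6, 0, -0.5], [0, -3.6, 3.6, 0, -0.5], [0, -2, 2, 0, -0.5], [0, 0, 0, -10, -0.5], [0, 0, 0, -10, -0.5], [0, 0, 0, -10, -0.5], [0, 0, 0, -10, -0.5], [0, 0, 0, -5, -0.5]],
  ],
)

```text
clock: 7.2
eef_pos: [494.5, -265.5, 225.3]
eef_rot: [[-0.061, 0.503, 0.862], [-0.001, 0.864, -0.504], [-0.998, -0.032, -0.052]]
contact_force: [-0.2, 0.1, -0.5]
width: 0.749
```

```bash
python3 -c "
from h import *
go([494.5,-282.1,100],58.6)
im,d=eyes.camera('wrist');cv2.imwrite('pics/w2.png',im[:,:,::-1])
im,d=eyes.camera('top');cv2.imwrite('pics/t3.png',cv2.resize(im[140:300,240:460],(770,560))[:,:,::-1])
p=eyes.camera_params('wrist');print(proj(p,[[494.5,-282.1,26],[381,-213,16]]))"
```

```text
t 7.2 tcp [ 494.5 -265.5  225.3] yaw_y 59.8 tilt [-0.061 -0.001 -0.998] F [-0.2  0.1 -0.5] w 0.749
shift cm [12.51 -1.03  1.48] tcp in S [-127.2 -285.2  225.3]
roll 1.2
[[310.56030089 233.53978718]
 [313.15350471  76.98499989]]
```

View pics/w2.png

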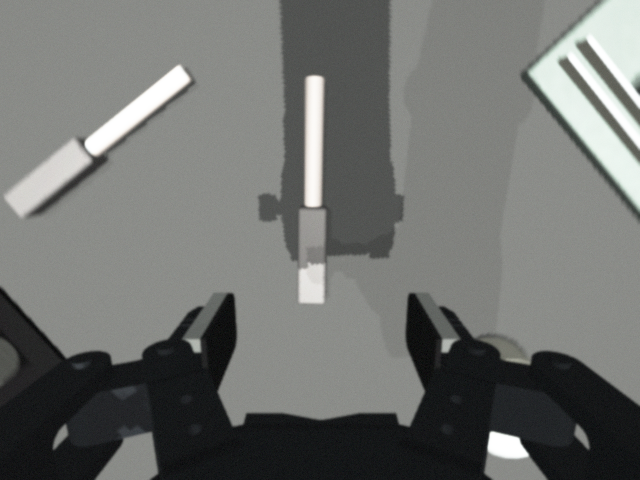

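View pics/t3.png

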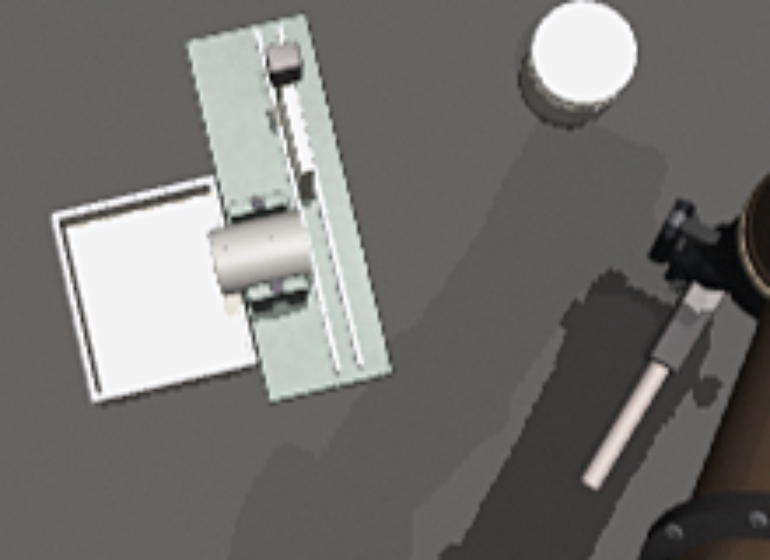

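Wrist view: rod A is centred at u≈313, with the handle from v≈207 to 303. The predicted grip point (311,234) matches, and rod B is at upper left. In the top crop the guard is open, with its post at (285,60).

Call:
drive_tool(
  targets=[
    [[0, -1, 1.5, 1.2, -0.5], [5, 0, 0, 0, -0.5], [5, 0, 0, 0, -0.5], [3, 0, 0, 0, -0.5], [2, 0, 0, 0, -0.5], [0, 0, 0, 0, -0.5]],
  ],
)

```text
clock: 8.05
eef_pos: [495.2, -288.4, 68.7]
eef_rot: [[-0.061, 0.539, 0.84], [-0.005, 0.842, -0.54], [-0.998, -0.037, -0.049]]
contact_force: [0.7, 0.3, 0.1]
width: 0.75
```

```bash
python3 -c "
from h import *
go([494.5,-282.1,5],58.6)
im,d=eyes.camera('wrist');cv2.imwrite('pics/w3.png',im[:,:,::-1])"
```

```text
t 8.05 tcp [ 495.2 -288.4   68.7] yaw_y 57.4 tilt [-0.061 -0.005 -0.998] F [0.7 0.3 0.1] w 0.75
shift cm [ 6.36  0.72 -0.09] tcp in S [-131.8 -307.6   68.7]
roll -1.2
```

View pics/w3.png

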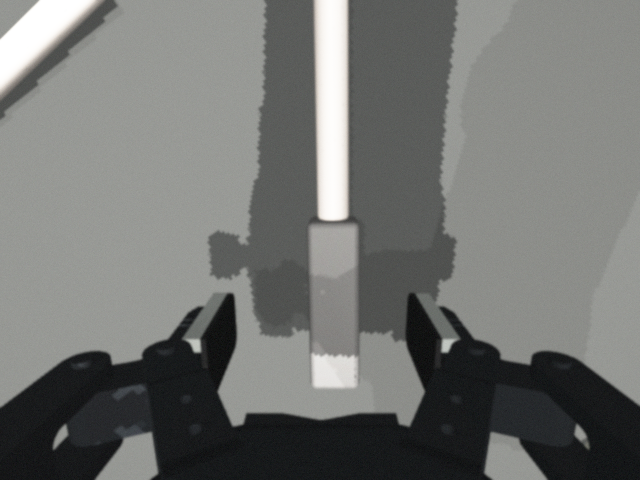

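The rod shows at u≈334 against the jaw middle at 321, which agrees with the computed 7 mm y shift.

Call:
drive_tool(
  targets=[
    [[2, 0.7, 0, -1.2, -0.5], [2.5, 0, 0, 0, -0.5], [1.6, 0, 0, 0, -0.5], [0, 0, 0, 0, -0.5]],
  ],
)

```text
clock: 8.6
eef_pos: [500.4, -286.5, 11.1]
eef_rot: [[-0.052, 0.524, 0.85], [-0.01, 0.851, -0.525], [-0.999, -0.036, -0.039]]
contact_force: [0.7, 0.5, -0.3]
width: 0.749
```

```bash
python3 -c "
from h import *
go([494.5,-282.1,4],58.6)"
```

```text
t 8.6 tcp [ 500.4 -286.5   11.1] yaw_y 58.4 tilt [-0.052 -0.01  -0.999] F [ 0.7  0.5 -0.3] w 0.749
shift cm [ 0.73  0.09 -0.7 ] tcp in S [-126.4 -306.9   11.1]
roll -0.2
```

Call:
drive_tool(
  targets=[
    [[0.5, 0, -0.7, 0, -0.5], [0.2, 0, 0, 0, -0.3], [0, 0, 0, 0, 1], [0, 0, 0, 0, 1], [0, 0, 0, 0, 1], [0, 0, 0, 0, 1], [0, 0, 0, 0, 1]],
  ],
  squeeze=60,
)

```text
clock: 9.48
eef_pos: [495.3, -283.6, 6.9]
eef_rot: [[-0.048, 0.525, 0.85], [-0.011, 0.851, -0.526], [-0.999, -0.035, -0.035]]
contact_force: [0.3, -0.4, -1.4]
width: 0.291
```

```bash
python3 -c "
from h import *
go([494.5,-282.1,150],58.6)"
```

```text
t 9.47 tcp [ 495.3 -283.6    6.9] yaw_y 58.3 tilt [-0.048 -0.011 -0.999] F [ 0.3 -0.4 -1.4] w 0.291
shift cm [-14.29  -0.42  -0.65] tcp in S [-130.6 -303.     6.9]
roll -0.3
```

Call:
drive_tool(
  targets=[
    [[-2, 0, 0, 0, 1], [-4, 0, 0, 0, 1], [-4, 0, 0, 0, 1], [-2, 0, 0, 0, 1], [0, 0, 0, 9, 1], [0, 0, 0, 9, 1], [0, 0, 0, 9, 1], [0, 0, 0, 9, 1], [0, 0, 0, 9, 1], [0, 0, 0, 0, 1]],
  ],
)

```text
clock: 10.72
eef_pos: [500.4, -281.5, 129.8]
eef_rot: [[-0.05, 0.977, 0.207], [-0.01, 0.207, -0.978], [-0.999, -0.051, -0.001]]
contact_force: [-0.5, 0.3, -0.1]
width: 0.288
```

```bash
python3 -c "
from h import *
go(S(0,-245,110),SY)"
```

```text
t 10.72 tcp [ 500.4 -281.5  129.8] yaw_y 12.0 tilt [-0.05  -0.01  -0.999] F [-0.5  0.3 -0.1] w 0.288
shift cm [ 1.35 12.47 -6.  ] tcp in S [-125.2 -302.1  129.8]
roll -1.3
```

Call:
drive_tool(
  targets=[
    [[0.3, 4, -1.5, -1.3, 1], [0.5, 4, -1.5, 0, 1], [0.5, 4, -1.5, 0, 1], [0, 0.5, -1.5, 0, 1], [0, 0, 0, 0, 1]],
  ],
)

```text
clock: 11.35
eef_pos: [609.3, -193.7, 109.6]
eef_rot: [[-0.051, 0.968, 0.246], [-0.01, 0.246, -0.969], [-0.999, -0.052, -0.003]]
contact_force: [0.0, -0.9, -0.7]
width: 0.289
```

```bash
python3 -c "
from h import *
go(S(0,-245,84),SY)
for n in ['top','scene','wrist']:
    im,d=eyes.camera(n);p=eyes.camera_params(n);np.savez(f'pics/{n}4.npz',im=im,d=d,**{k:np.array(v) for k,v in p.items()})
    if n=='top': im=cv2.resize(im[170:290,260:440],(780,520))
    if n=='scene': im=cv2.resize(im[220:420,180:440],(780,600))
    cv2.imwrite(f'pics/{n}4.png',im[:,:,::-1])
"
```

```text
t 11.35 tcp [ 609.3 -193.7  109.6] yaw_y 14.3 tilt [-0.051 -0.01  -0.999] F [ 0.  -0.9 -0.7] w 0.289
shift cm [2.56 0.03 0.33] tcp in S [   1.  -241.7  109.6]
roll 1.0
```

View pics/top4.png

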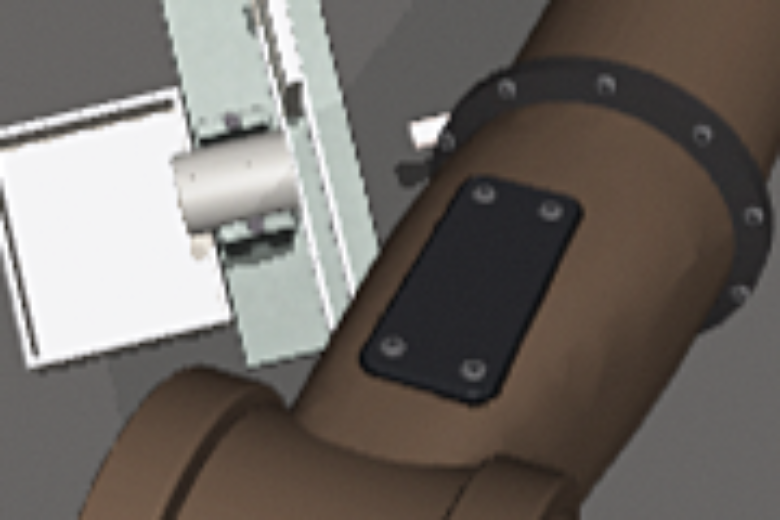

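View pics/scene4.png

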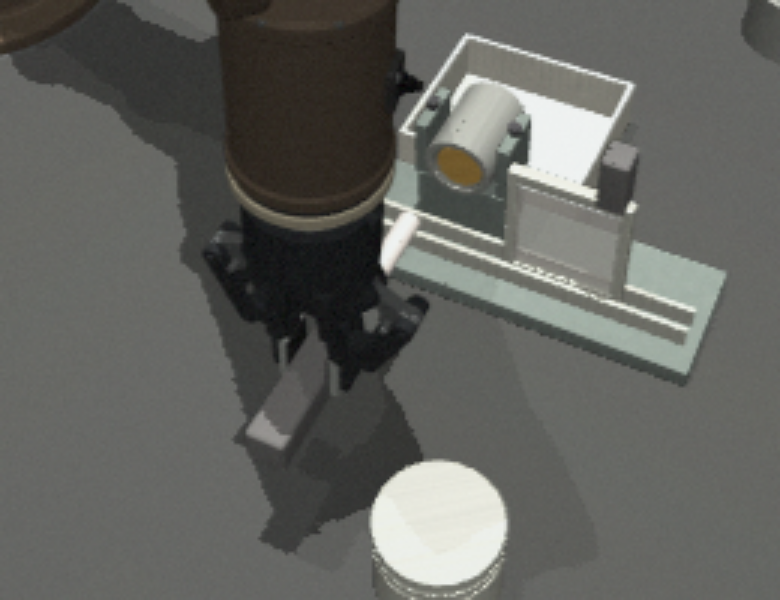

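View pics/wrist4.png

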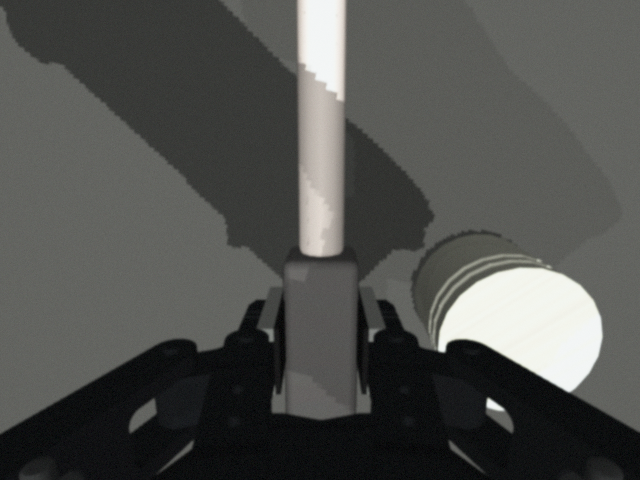

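The scene crop shows the brass plug in the bore (460,167), a clear mouth with the guard open to the right, and the rod tip at about (412,222). In the top crop the tip's end is at about (412,132). Now I'll triangulate the tip.

```bash
python3 -c "
from h import *
P=[]
for n,uv in [('top',(260+412/4.333,170+132/4.333)),('scene',(180+412/3,220+221/3))]:
    p=eyes.camera_params(n);P.append((np.array(p['K'] if 'K' in p else [[p['fx'],0,p['cx']],[0,p['fy'],p['cy']],[0,0,1]])@np.c_[p['R'],p['t']],np.array(uv)))
X=cv2.triangulatePoints(P[0][0],P[1][0],P[0][1],P[1][1]);X=(X[:3]/X[3]).ravel();print(X,inS(X))
p=eyes.camera_params('top');print('top at z',[ (z,inS(ray(p,P[0][1],z)[0]).round(1)) for z in (105,115,125)])
p=eyes.camera_params('scene');print('sc at z',[ (z,inS(ray(p,P[1][1],z)[0]).round(1)) for z in (105,115,125)])
p=eyes.camera_params('wrist')
# shaft line at mid: u 322 v250 and 322 v 0
for uv in [(322,250),(322,0)]: print(inS(ray(p,uv,116)[0]))
# bore mouth center in scene from plug ellipse
p=eyes.camera_params('scene');print(proj(p,[S(0,-35,90)]), (180+460/3,220+167/3))
"
```

```text
[578.82404021 -64.23860815 111.28215147] [   1.10869257 -108.69449795  111.28215147]
top at z [(105, array([   2.5, -109.2,  105. ])), (115, array([   0.8, -108.1,  115. ])), (125, array([  -0.9, -107.1,  125. ]))]
sc at z [(105, array([  -1.6, -104. ,  105. ])), (115, array([   2.3, -111.8,  115. ])), (125, array([   6.1, -119.6,  125. ]))]
[   1.2917352  -218.39252719  116.        ]
[   0.19685802 -137.72798225  116.        ]
[[331.93050609 276.48214951]] (333.33333333333337, 275.6666666666667)
```

Call:
drive_tool(
  targets=[
    [[1.2, 0, 0, 1, 1], [1.2, 0, 0, 0, 1], [0, 0, 0, 0, 1]],
  ],
)

```text
clock: 11.88
eef_pos: [605.7, -199.4, 84.9]
eef_rot: [[-0.051, 0.974, 0.22], [-0.012, 0.22, -0.976], [-0.999, -0.052, 0.0]]
contact_force: [-0.1, -0.9, -0.6]
width: 0.291
```

```bash
python3 -c "
from h import *
go(S(0,-190,84.5),SY)"
```

```text
t 11.88 tcp [ 605.7 -199.4   84.9] yaw_y 12.7 tilt [-0.051 -0.012 -0.999] F [-0.1 -0.9 -0.6] w 0.291
shift cm [ 0.02  0.33 -5.65] tcp in S [  -3.8 -246.4   84.9]
roll -0.6
```

Call:
drive_tool(
  targets=[
    [[0, 0.4, -1, -0.6, 1], [0, 0, -2, 0, 1], [0, 0, -2, 0, 1], [0, 0, 0, 0, 1]],
  ],
)

```text
clock: 12.38
eef_pos: [597.9, -144.6, 84.8]
eef_rot: [[-0.051, 0.971, 0.233], [-0.011, 0.233, -0.973], [-0.999, -0.052, -0.001]]
contact_force: [-0.2, -0.8, -1.3]
width: 0.29
```

```bash
python3 -c "
from h import *
go(S(0,-160,84.5),SY)
for n in ['top','scene']:
    im,d=eyes.camera(n)
    if n=='top': im=cv2.resize(im[170:290,260:440],(780,520))
    if n=='scene': im=cv2.resize(im[220:320,260:390],(780,600))
    cv2.imwrite(f'pics/{n}5.png',im[:,:,::-1])
"
```

```text
t 12.38 tcp [ 597.9 -144.6   84.8] yaw_y 13.5 tilt [-0.051 -0.011 -0.999] F [-0.2 -0.8 -1.3] w 0.29
shift cm [ 0.04 -0.1  -3.12] tcp in S [   1.2 -191.2   84.8]
roll 0.2
```

View pics/top5.png

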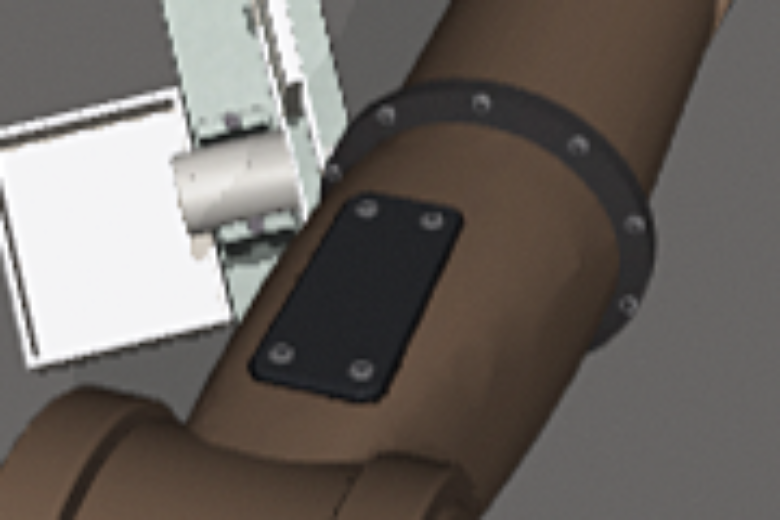

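View pics/scene5.png

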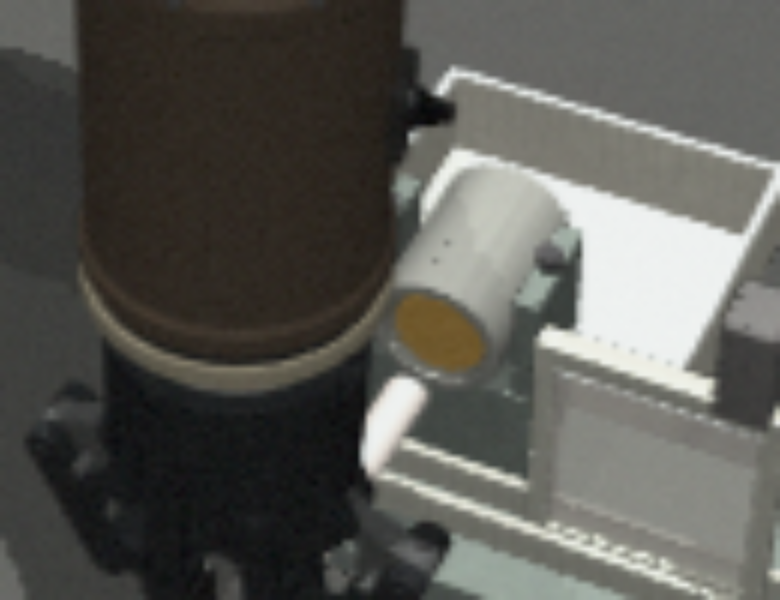

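Scene crop: the tip is at about (412,388), in front of and heading for the mouth centre (440,330). I'll check it against the predicted projection.

```bash
python3 -c "
from h import *
p=eyes.camera_params('scene')
for z in (85,90,95): print(z,(proj(p,[S(1,-57,z),S(0,-35,z)])-[260,220])*6)
"
```

```text
85 [[408.55323216 390.54332049]
 [431.44216948 348.43857962]]
90 [[408.61402596 381.0004154 ]
 [431.58303651 338.89289707]]
95 [[408.67525833 371.3886663 ]
 [431.72490416 329.27940948]]
```

Call:
drive_tool(
  targets=[
    [[-0.4, 0, -1, 0, 1], [0, 0, -1.5, 0, 1], [0, 0, -1.5, 0, 1], [0, 0, -1, 0, 1], [0, 0, -1, 0, 1]],
  ],
)

```text
clock: 13.1
eef_pos: [584.2, -88.6, 90.0]
eef_rot: [[-0.048, 0.973, 0.227], [-0.015, 0.227, -0.974], [-0.999, -0.05, 0.004]]
contact_force: [0.6, -3.5, -0.9]
width: 0.291
```

```bash
python3 -c "
from h import *
go(S(0,-97,87),SY)
im,d=eyes.camera('scene');im=cv2.resize(im[220:320,260:390],(780,600))
cv2.imwrite('pics/scene6.png',im[:,:,::-1])
"
```

```text
t 13.1 tcp [584.2 -88.6  90. ] yaw_y 13.1 tilt [-0.048 -0.015 -0.999] F [ 0.6 -3.5 -0.9] w 0.291
shift cm [ 0.29 -0.07 -3.67] tcp in S [   0.8 -133.7   90. ]
roll -0.2
```

View pics/scene6.png

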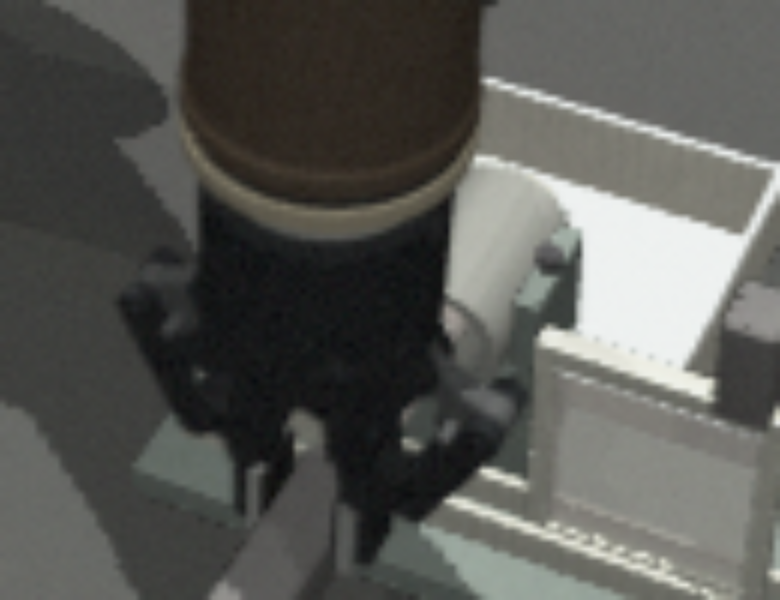

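The force of 3.5 N against the push shows the tip is on the plug and moving it; the tip is at about y≈0.

Call:
drive_tool(
  targets=[
    [[0.3, 0, -1, 0, 1], [0, 0, -1, 0, 1], [0, 0, -0.8, 0, 1], [0, 0, -0.6, 0, 1], [0, 0, 0, 0, 1]],
  ],
)

```text
clock: 13.78
eef_pos: [575.3, -50.4, 86.5]
eef_rot: [[-0.049, 0.972, 0.23], [-0.013, 0.229, -0.973], [-0.999, -0.051, 0.001]]
contact_force: [-0.7, -0.3, -1.0]
width: 0.292
```

```bash
python3 -c "
from h import *
go(S(0,-97,87),SY)
for n in ['top','scene']:
    im,d=eyes.camera(n)
    if n=='top': im=cv2.resize(im[170:290,240:420],(780,520))
    if n=='scene': im=cv2.resize(im[220:320,260:390],(780,600))
    cv2.imwrite(f'pics/{n}7.png',im[:,:,::-1])
"
```

```text
t 13.78 tcp [575.3 -50.4  86.5] yaw_y 13.3 tilt [-0.049 -0.013 -0.999] F [-0.7 -0.3 -1. ] w 0.292
shift cm [-0.05 -0.09  0.25] tcp in S [  0.8 -94.5  86.5]
roll -0.0
```

View pics/top7.png

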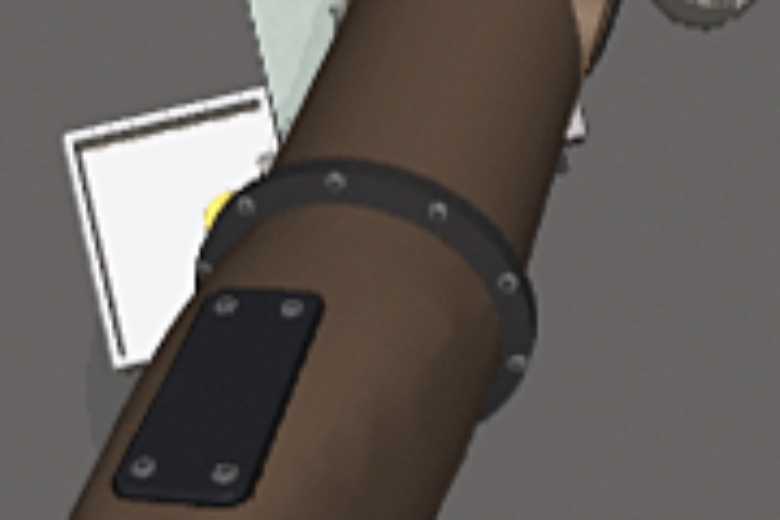

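View pics/scene7.png

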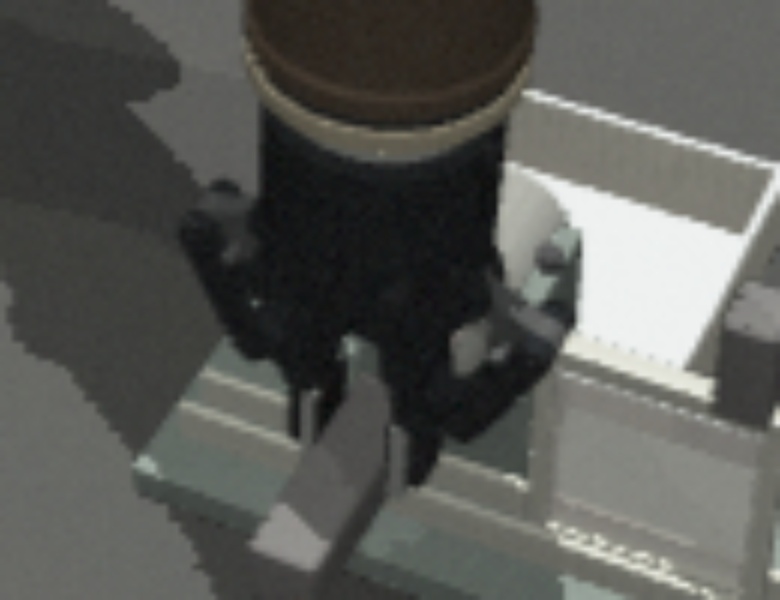

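The top crop shows brass beyond the exit at (218,205) and the push force is gone. I'll check its height by depth.

```bash
python3 -c "
from h import *
im,d=eyes.camera('top');p=eyes.camera_params('top');X=pts(p,d)
hsv=cv2.cvtColor(im,cv2.COLOR_RGB2HSV);m=(hsv[...,1]>120)&(hsv[...,2]>100);m[:170]=0;m[290:]=0;m[:,:240]=0;m[:,330:]=0
ys,xs=np.where(m);print(len(xs),xs.mean(),ys.mean())
for q in X[m][::6]: print(inS(q).round(0))
st()
"
```

```text
21 289.5238095238095 217.8095238095238
[13. 63. 51.]
[-89.  34. 633.]
[ 6. 68. 53.]
[-92.  40. 625.]
t 13.93 tcp [575.5 -51.7  86.7] yaw_y 13.2 tilt [-0.049 -0.014 -0.999] F [ 0.2 -0.5 -0.6] w 0.285
```

```bash
python3 -c "
from h import *
im,d=eyes.camera('top');p=eyes.camera_params('top');X=pts(p,d)
hsv=cv2.cvtColor(im,cv2.COLOR_RGB2HSV);m=(hsv[...,1]>100)&(hsv[...,2]>100)&(X[...,2]<80);m[:170]=0;m[290:]=0;m[:,:240]=0;m[:,330:]=0
q=np.array([inS(a) for a in X[m]]);print(q.round(0).tolist())
ys,xs=np.where(m);q=np.array([inS(a) for a in ray(p,np.c_[xs,ys],50)]);print(q[:,:2].round(0).tolist())
im,d=eyes.camera('top');cv2.imwrite('pics/t8.png',cv2.resize(im[190:240,270:320],(600,600),interpolation=0)[:,:,::-1])
"
```

```text
[[16.0, 60.0, 49.0], [15.0, 57.0, 49.0], [14.0, 66.0, 49.0], [14.0, 63.0, 49.0], [13.0, 61.0, 48.0], [12.0, 69.0, 51.0], [12.0, 67.0, 46.0], [11.0, 64.0, 51.0], [10.0, 70.0, 43.0], [9.0, 67.0, 50.0], [8.0, 73.0, 47.0], [7.0, 70.0, 47.0], [6.0, 68.0, 50.0], [6.0, 76.0, 48.0], [5.0, 74.0, 51.0], [5.0, 71.0, 45.0], [3.0, 77.0, 47.0], [2.0, 74.0, 51.0], [2.0, 72.0, 49.0], [-0.0, 75.0, 46.0], [-4.0, 75.0, 53.0]]
[[15.0, 60.0], [15.0, 57.0], [14.0, 66.0], [13.0, 63.0], [13.0, 61.0], [12.0, 69.0], [11.0, 66.0], [11.0, 64.0], [9.0, 70.0], [9.0, 67.0], [7.0, 73.0], [7.0, 70.0], [6.0, 68.0], [5.0, 76.0], [5.0, 74.0], [4.0, 71.0], [3.0, 77.0], [2.0, 74.0], [1.0, 72.0], [-1.0, 75.0], [-3.0, 75.0]]
```

View pics/t8.png

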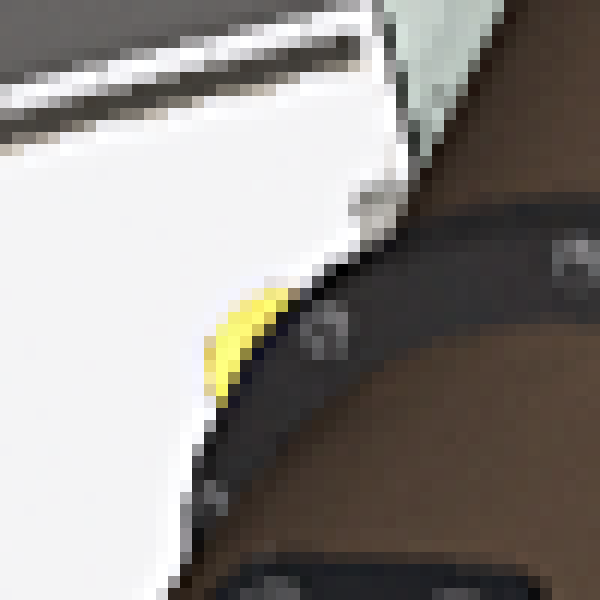

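The plug's arc fits a circle centred near station (0, 59) with its top at about 50 mm, so it is standing in the tray while the rod tip is still in the bore. Now I'll retract.

Call:
drive_tool(
  targets=[
    [[0, 0, 1.5, 0, 1], [0, 0, 3, 0, 1], [0, 0, 3, 0, 1], [0, 0, 3, 0, 1], [0, 0, 3, 0, 1], [0, 0, 2.5, 0, 1], [0, 0, 0, 0, 1]],
  ],
)

```text
clock: 14.9
eef_pos: [612.6, -222.7, 87.5]
eef_rot: [[-0.048, 0.974, 0.223], [-0.018, 0.222, -0.975], [-0.999, -0.051, 0.007]]
contact_force: [-0.1, -0.2, -1.5]
width: 0.292
```

```bash
python3 -c "
from h import *
go(S(-60,-260,40),SY)
im,d=eyes.camera('scene');cv2.imwrite('pics/scene9.png',cv2.resize(im[220:420,180:440],(780,600))[:,:,::-1])
im,d=eyes.camera('top');p=eyes.camera_params('top');g=cv2.cvtColor(im,cv2.COLOR_RGB2GRAY)
w=ray(p,(404.5,155.5),68);print('piston',w,inS(w[0]))
"
```

```text
t 14.9 tcp [ 612.6 -222.7   87.5] yaw_y 12.9 tilt [-0.048 -0.018 -0.999] F [-0.1 -0.2 -1.5] w 0.292
shift cm [ 5.03 -5.51 -1.06] tcp in S [  -2.5 -270.6   87.5]
roll -0.4
piston [[ 709.72802214 -200.3963093    68.        ]] [  97.17863878 -271.31472272   68.        ]
```

View pics/scene9.png

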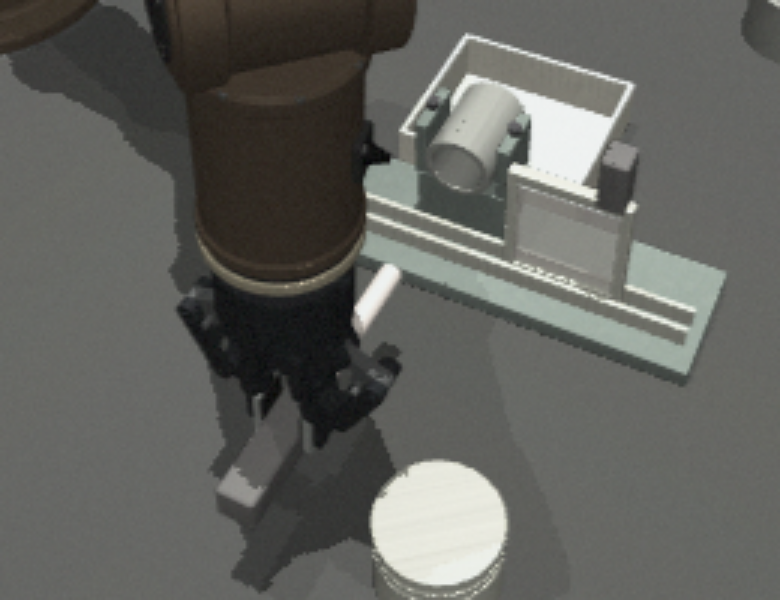

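Scene: the bore is empty, the rod is clear of the station and the piston is untouched. Next I'll lay the rod down on the left, away from the piston.

Call:
drive_tool(
  targets=[
    [[0, -3, 0, 0, 1], [0, -2.6, 0, 0, 1], [3, 0, 0, 0, 1], [2.5, 0, 0, 0, 1], [1, 0, 0, 0, 1], [0, 0, 0, 0, 1]],
  ],
)

```text
clock: 15.75
eef_pos: [554.8, -227.2, 24.2]
eef_rot: [[-0.047, 0.971, 0.233], [-0.013, 0.233, -0.972], [-0.999, -0.048, 0.001]]
contact_force: [-0.3, 0.0, -0.1]
width: 0.29
```

```bash
python3 -c "
from h import *
go(S(-60,-270,8),SY)
im,d=eyes.camera('scene');cv2.imwrite('pics/scene10.png',cv2.resize(im[250:400,180:375],(780,600))[:,:,::-1])
"
```

```text
t 15.75 tcp [ 554.8 -227.2   24.2] yaw_y 13.5 tilt [-0.047 -0.013 -0.999] F [-0.3  0.  -0.1] w 0.29
shift cm [1.62 0.05 0.82] tcp in S [ -59.8 -261.8   24.2]
roll 0.2
```

View pics/scene10.png

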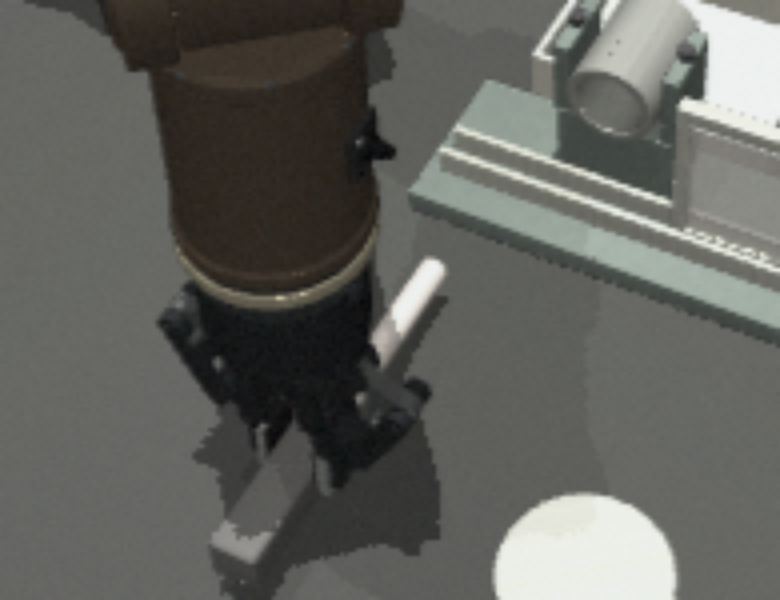

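Call:
drive_tool(
  targets=[
    [[0.8, 0, 0.3, 0, 1], [0.5, 0, 0, 0, 1], [0.2, 0, 0, 0, 1], [0, 0, 0, 0, 1]],
  ],
)

```text
clock: 16.3
eef_pos: [556.6, -231.0, 10.4]
eef_rot: [[-0.043, 0.971, 0.234], [-0.014, 0.234, -0.972], [-0.999, -0.045, 0.003]]
contact_force: [-0.2, 0.0, -0.4]
width: 0.289
```

```bash
python3 -c "
from h import *
go(S(-60,-270,7),SY)"
```

```text
t 16.3 tcp [ 556.6 -231.    10.4] yaw_y 13.5 tilt [-0.043 -0.014 -0.999] F [-0.2  0.  -0.4] w 0.289
shift cm [ 0.34 -0.1   0.41] tcp in S [ -58.8 -265.9   10.4]
roll 0.2
```

Call:
drive_tool(
  targets=[
    [[0.2, 0, 0, 0, 1], [0.2, 0, 0, 0, 1], [0, 0, 0, 0, 1]],
  ],
)

```text
clock: 16.68
eef_pos: [556.7, -231.2, 7.5]
eef_rot: [[-0.042, 0.971, 0.234], [-0.013, 0.233, -0.972], [-0.999, -0.044, 0.003]]
contact_force: [-1.1, 1.5, 1.2]
width: 0.291
```

Bench contact is starting; release and lift.

Call:
drive_tool(
  targets=[
    [[0, 0, 0, 0, 0], [0, 0, 0, 0, -0.3], [0, 0, 0, 0, -0.3], [-1, 0, 0, 0, -0.3], [-4, 0, 0, 0, -0.3], [-5, 0, 0, 0, -0.3], [-5, 0, 0, 0, -0.5], [-5, 0, 0, 0, -0.5], [0, 0, 0, 0, -0.5]],
  ],
)

```text
clock: 17.8
eef_pos: [565.4, -229.1, 216.6]
eef_rot: [[-0.041, 0.972, 0.233], [-0.014, 0.232, -0.973], [-0.999, -0.043, 0.005]]
contact_force: [0.0, 0.3, -1.8]
width: 0.751
```

```bash
python3 -c "
from h import *
go(S(119,-47,215),SY)
im,d=eyes.camera('wrist');cv2.imwrite('pics/w11.png',im[:,:,::-1])"
```

```text
t 17.8 tcp [ 565.4 -229.1  216.6] yaw_y 13.4 tilt [-0.041 -0.014 -0.999] F [ 0.   0.3 -1.8] w 0.751
shift cm [ -0.67  16.93 -21.87] tcp in S [ -49.9 -266.1  216.6]
roll 0.1
```

View pics/w11.png

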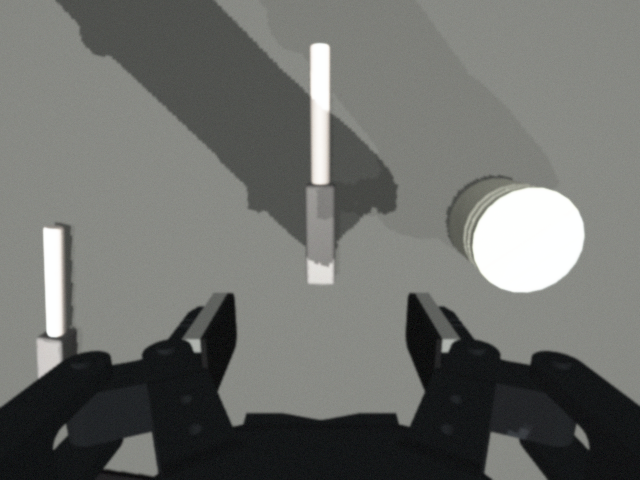

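Wrist: the rod lies flat on the bench (tip 320,45, rear 320,283) and the piston is untouched. Now to the guard post.

Call:
drive_tool(
  targets=[
    [[-0.5, 3.4, -4.3, 0, -0.8], [-0.3, 3.4, -4.3, 0, -0.8], [0, 3.4, -4.3, 0, -0.8], [0, 3.4, -4.3, 0, -0.8], [0, 2.5, -3.4, 0, -0.8], [0, 0, 0, 0, -0.8]],
  ],
)

```text
clock: 18.6
eef_pos: [671.9, 16.2, 206.5]
eef_rot: [[-0.056, 0.972, 0.229], [-0.013, 0.228, -0.973], [-0.998, -0.057, -0.0]]
contact_force: [-0.4, -0.3, -0.4]
width: 0.899
```

```bash
python3 -c "
from h import *
go(S(119,-47,142),SY)
im,d=eyes.camera('wrist');cv2.imwrite('pics/w12.png',im[:,:,::-1])
p=eyes.camera_params('wrist');print(proj(p,[S(119,-47,170)]))"
```

```text
t 18.6 tcp [671.9  16.2 206.5] yaw_y 13.2 tilt [-0.056 -0.013 -0.998] F [-0.4 -0.3 -0.4] w 0.899
shift cm [ 6.39  1.25 -0.48] tcp in S [110.2 -51.8 206.5]
roll -0.1
[[344.27991455 262.72187029]]
```

View pics/w12.png

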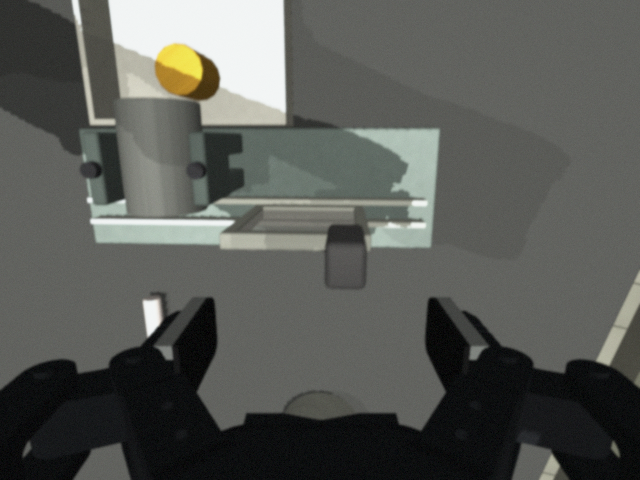

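Wrist: the plug stands upright in the tray (180,70), and the post top at (346,263) matches the prediction.

Call:
drive_tool(
  targets=[
    [[0, 1.2, -0.5, 0, -0.8], [2.5, 0, 0, 0, -0.8], [2.5, 0, 0, 0, -0.8], [1.3, 0, 0, 0, -0.8], [0, 0, 0, 0, 1], [0, 0, 0, 0, 1], [0, 0, 0, 0, 1], [0, 0, 0, 0, 1], [0, 0, 0, 0, 1], [0, 0, 0, 0, 1]],
  ],
  squeeze=30,
)

```text
clock: 19.9
eef_pos: [680.0, 13.9, 142.7]
eef_rot: [[-0.054, 0.975, 0.217], [-0.016, 0.217, -0.976], [-0.998, -0.056, 0.004]]
contact_force: [0.4, -0.6, -4.1]
width: 0.233
```

```bash
python3 -c "
from h import *
go(S(30,-47,142),SY)"
```

```text
t 19.9 tcp [680.   13.9 142.7] yaw_y 12.5 tilt [-0.054 -0.016 -0.998] F [ 0.4 -0.6 -4.1] w 0.233
shift cm [ 0.56 -8.75 -0.78] tcp in S [117.5 -55.9 142.7]
roll -0.8
```

Call:
drive_tool(
  targets=[
    [[0, -1.5, 0, -0.6, 1], [0, -2, 0, 0, 1], [0, -2, 0, 0, 1], [0, -1.5, 0, 0, 1], [0, -1, 0, 0, 1], [0, 0, 0, 0, 1]],
  ],
)

```text
clock: 20.65
eef_pos: [599.5, -5.1, 142.7]
eef_rot: [[-0.056, 0.972, 0.227], [-0.018, 0.226, -0.974], [-0.998, -0.059, 0.005]]
contact_force: [-2.6, -1.0, -5.7]
width: 0.235
```

```bash
python3 -c "
from h import *
go(S(30,-47,142),SY)"
```

```text
t 20.65 tcp [599.5  -5.1 142.7] yaw_y 13.1 tilt [-0.056 -0.018 -0.998] F [-2.6 -1.  -5.7] w 0.235
shift cm [ 0.09 -0.49 -0.88] tcp in S [ 34.9 -55.9 142.7]
roll -0.2
```

Call:
drive_tool(
  targets=[
    [[0, -0.4, 0, 0, 1], [0, -0.3, 0, 0, 1], [0, -0.3, 0, 0, 1], [0, -0.3, 0, 0, 1]],
  ],
)

```text
clock: 21.15
eef_pos: [594.0, -6.4, 142.9]
eef_rot: [[-0.043, 0.973, 0.229], [-0.019, 0.228, -0.973], [-0.999, -0.046, 0.009]]
contact_force: [14.8, 0.3, -24.8]
width: 0.229
```

```bash
python3 -c "
from h import *
go(S(30,-47,142),SY)"
```

```text
t 21.15 tcp [594.   -6.4 142.9] yaw_y 13.2 tilt [-0.043 -0.019 -0.999] F [ 14.8   0.3 -24.8] w 0.229
shift cm [ 0.07  0.09 -0.89] tcp in S [ 29.2 -55.9 142.9]
roll -0.1
```

Call:
drive_tool(
  targets=[
    [[0, 0, 0, 0, 0.3], [0, 0, 0, 0, -0.2], [0, 0, 0, 0, -0.5], [0, 0, 0, 0, -0.5], [-3, 0, 0, 0, -0.5], [-4, 0, 0, 0, -0.5], [-4, 0, 2, 0, -0.5], [-2, 0, 4, 0, -0.5], [0, 0, 4, 0, -0.5], [0, 0, 0, 0, -0.5]],
  ],
)

```text
clock: 22.4
eef_pos: [623.3, -103.3, 281.2]
eef_rot: [[-0.041, 0.972, 0.232], [-0.019, 0.231, -0.973], [-0.999, -0.044, 0.009]]
contact_force: [0.2, -0.5, -0.1]
width: 0.751
```

```bash
python3 -c "
from h import *
st()
for n in ['wrist','scene']:
    im,d=eyes.camera(n);cv2.imwrite(f'pics/{n}13.png',im[:,:,::-1])
p=eyes.camera_params('wrist');print(proj(p,[S(30,-47,170),S(38,-47,170)]))
p=eyes.camera_params('scene');print(proj(p,[S(30,-47,170),S(38,-47,170)]))"
```

```text
t 22.4 tcp [ 623.3 -103.3  281.2] yaw_y 13.4 tilt [-0.041 -0.019 -0.999] F [ 0.2 -0.5 -0.1] w 0.751
[[317.71518341  64.44247576]
 [331.21402988  64.43777225]]
[[343.62722506 257.49480731]
 [347.34277734 258.67948845]]
```

View pics/wrist13.png

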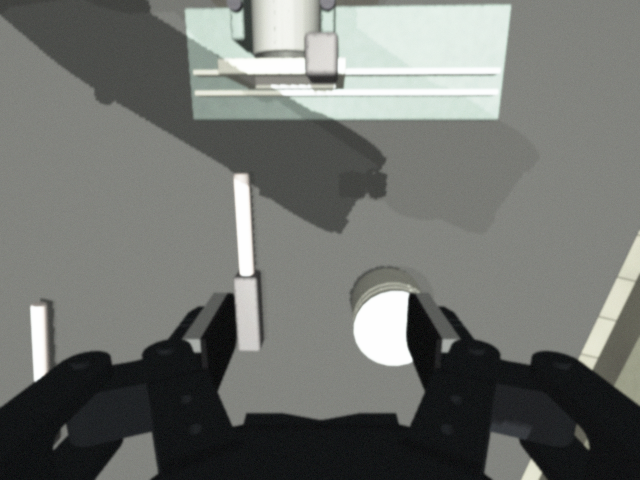

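View pics/scene13.png

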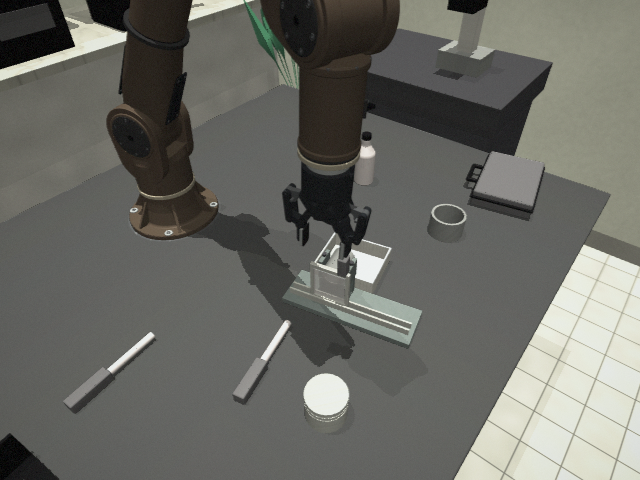

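```bash
python3 -c "
from h import *
p=eyes.camera_params('wrist');im,d=eyes.camera('wrist')
print(proj(p,[S(30,-47,170),S(30,-59,170),S(30,-35,170),S(30,-59,125),S(195,-80,16),S(-105,-80,16),S(-15-30,-52,125),S(45,-52,125)]).round(0).tolist())
cv2.imwrite('pics/w14.png',cv2.resize(im[0:130,170:350],(780,563))[:,:,::-1])
X=pts(p,d);q=np.array([inS(a) for a in X[0:110,290:360].reshape(-1,3)]);m=(q[:,2]>160)&(q[:,2]<180)
print(m.sum(),q[m].min(0),q[m].max(0),np.median(q[m],0))
im,d=eyes.camera('top');cv2.imwrite('pics/t14.png',cv2.resize(im[140:280,240:450],(780,520))[:,:,::-1])
"
```

```text
[[318.0, 64.0], [318.0, 86.0], [318.0, 42.0], [321.0, 93.0], [495.0, 128.0], [191.0, 126.0], [216.0, 83.0], [342.0, 83.0]]
1491 [ 20.9613235  -58.09806318 160.0180858 ] [ 40.849353   -33.84669297 173.36184181] [ 30.96182531 -46.39289943 170.77359877]
```

View pics/w14.png

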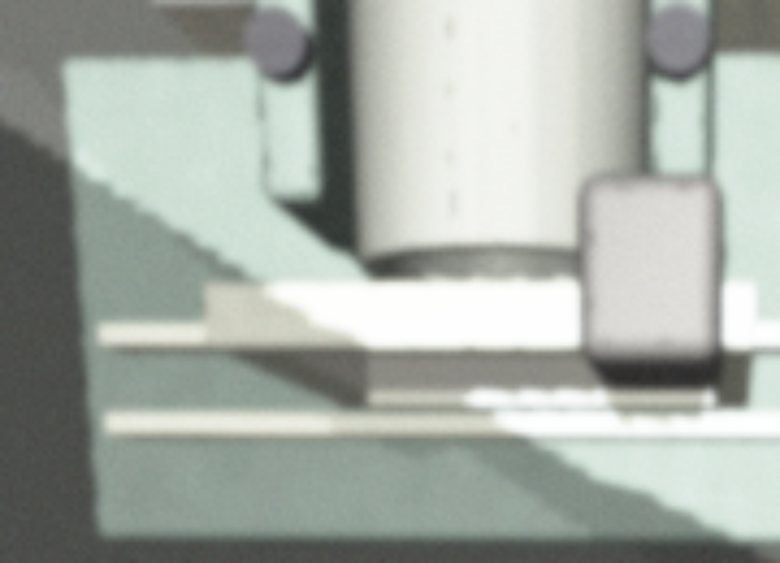

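View pics/t14.png

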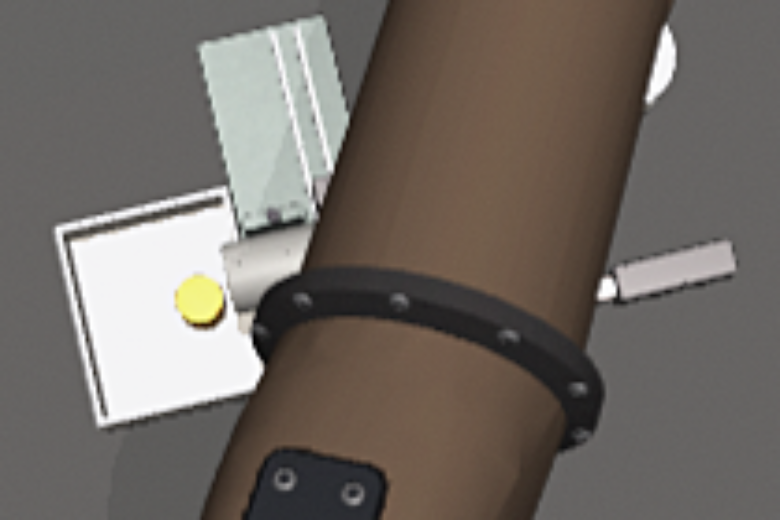

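The wrist depth puts the post centre at x=31.0, against 30 when shut. The plug stands in the tray at (200,300) in the top crop, the rod is on the bench, and the gripper is clear of everything. Handing in.

```bash
python3 -c "
from h import *
st();print(ctrl.hand_in())"
```

```text
t 22.6 tcp [623.3 -97.7 280.2] yaw_y 13.8 tilt [-0.042 -0.016 -0.999] F [ 0.8 -0.   0.2] w 0.744
the job is handed in; nothing more can be done
None
```

I slid the guard open to its end stop and pushed the plug through with the leftmost rod. Then I laid the rod on the bench, slid the guard shut to its stop, and handed in at 22.6 s. The hand-in gave no verdict.

**Last checks:**
- **Plug:** it stands upright in the tray. With the rod still in the bore, I measured its centre about 59 mm past the station origin and its top about 50 mm up.
- **Guard:** the post measured 31 mm against 30 mm when shut, so the guard is about 1 mm from its shut stop.
- **Rod:** it lies flat on the bench in the wrist and scene views; I did not measure its final height separately.
- **Bystanders:** the piston, bottle and liner look unmoved in the pictures. I did not measure their positions again.
- **Gripper:** it is clear of everything, with a force reading near zero.

**Disagreements:**
- **Station pose:** the first wrist estimate differed from the top camera by about 1° and 2 mm. The guard's travel direction and end stop agreed with the top camera, so I used that.
- **Tool tilt:** the tool picked up a tilt of about 3°, first at the open end stop. I left it uncorrected, as the bore clearance allowed for it.

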